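Open the work lamp's battery door by its hidden catch

TASK

The work lamp lies face down on the bench and its cells are to be changed. Feel along the middle strip of the flat battery door on its back for the flush catch, press it in with a fingertip and, keeping it pressed, slide the door towards the lamp's carrying handle until it is fully open, then take the hand away. Use the fingertips only: do not lift or shove the lamp, and leave everything else on the bench as it lies.

Things in the scene. Friction and masses are not known exactly. Their poses are not given: they have to be found in the camera images.
- lamp: rechargeable LED work lamp, 3.6 kg, loose, face down on rubber corners (bench friction resists about 20 N). Origin: middle of its underside, on the bench; z up, x towards its carrying handle. Front frame 240 (x) x 336 mm (y), fins up to 62 mm high; on its back, in the middle, a flat grey battery door between two black housings.
- lamp_handle (a point): middle of the lamp's tubular carrying handle (15 mm tube with a rubber sleeve, 356 mm wide, lying 20 mm above the bench, 160 mm from the lamp's origin along its x)
- lamp_switch (a point): top of the lamp's proud rubber-booted switch (round, 22 mm) on one black housing; the other bears a rubber socket flap: neither is the catch. The housings rise 8 mm above the door's face, y from 96 to 165 mm either side of the lamp's middle, x from -63 to 99 mm
- door_mid (a point): centre of the flat battery door's face, 92 mm above the bench; moves with the door. Axes as the lamp's. The door measures 116 mm (x) by 192 mm (y); its middle strip, x from -27 to 27 mm, between two fine ribs, runs along y and holds the catch; elsewhere the door is rigid.
- catch (a joint): how far the catch is pressed, m: 0 at rest, 0.006 fully in. A flat pad 51 (x) x 47 mm (y), same plastic as the door, face 2 mm below the door's, in an opening 54 x 50 mm. Its centre is at x = 0, y anywhere from -45 to 45 mm from door_mid: not given, shows as a thin seam. Sprung: 2 N to start, 7 N fully in. The fingertip must lie wholly over the pad.
- battery_door (a joint): how far the door is open, m: 0 shut, 0.055 at its stop. It slides along the lamp's +x, catch and all, with 2 N of drag. Locked until the catch is pressed 0.004; keep that pressed for the first 15 mm, after which it springs up when let go and the door stays where it is left. A fingertip in the catch's opening pushes the door by the opening's edge.
- spare_pack: blue shrink-wrapped battery pack, 78 x 66 x 26 mm, lying loose near the lamp's edge away from the handle; origin under its centre. A bystander.
- screwdriver: screwdriver lying loose near the lamp's edge away from the handle; origin under the middle, x towards its tip. A bystander.
- eye_bolt: forged steel eye bolt lying flat, 70 mm wide over the ring and 120 mm long, beside the lamp; origin under its middle. A bystander.
- round_bar: upright steel slug, 48 mm diameter, 64 mm high, beside the lamp; origin under its centre. A bystander.
- square_bar: upright square steel bar, 42 x 42 x 110 mm, beside the lamp; origin under its centre. A bystander.
- spray_can: orange spray can, 66 mm diameter, 165 mm high, at the right of the bench; origin under its centre. A bystander.

How it is judged (in metres and radians):
On the way, in this order (a step that is already met when the one before it is completed fails the run):
1. the catch is pressed in while the door is still shut (value of joint catch above 0.0035 m and value of joint battery_door below 0.005 m), for 0.02 s.
2. the door is slid fully open (value of joint battery_door above 0.047 m), for 0.1 s.
At the end, for the whole second after the job is handed in: The battery door is open by at least 47 of its 55 mm, the catch is free and has sprung back, and the lamp lies at rest on the bench within 25 mm of where it was (value of joint battery_door above 0.047 m and value of joint catch below 0.002 m and distance of lamp from where it was at the start of the episode below 0.025 m and height (world z) of lamp below 0.008 m and linear speed of lamp below 0.02 m/s); the robot touches nothing.
It fails at once if the lamp is lifted or tipped (height (world z) of lamp above 0.012 m or angle between lamp's own z axis and vertical above 0.08 rad).
It fails at once if the lamp is shoved 25 mm or more (distance of lamp from where it was at the start of the episode above 0.025 m).
It fails at once if something else on the bench is moved by more than 20 mm (distance of any of spare_pack, screwdriver, eye_bolt, round_bar, square_bar, spray_can from where it was at the start of the episode above 0.02 m).
It fails at once if the arm or the gripper's body, not the fingers, presses on the lamp (contact force between the arm and lamp above 5 N).
It also fails if it takes over 40 s, if anything falls off the work surface, if the arm or the gripper's body presses on something with over 40 N, if the wrist force passes 120 N, or if a joint passes its speed limit or range.

ROBOT

A 7-joint arm with a two-finger parallel gripper is mounted at the origin on the work surface. World frame = base frame: x ahead of the robot, y to its left, z up, the work surface at z = 0. Lengths are in m, angles in degrees, forces in N, time in s.
With the tool pointing down it reaches from about 0.4 to 0.85 m from the base axis. Payload 4.5 kg.
Tool frame: the origin (TCP) lies at the very end of the fingers, on their centre line; the grasp point (between the pads) lies 19 mm behind it; z points along the fingers, y is the line along which they close (so a half turn about z gives the same grasp; the last joint's range is limited). The gripper opens to 88 mm and grips with 3 to 60 N. Pads are 18 mm wide; open, the fingers measure 123 mm over their backs; the gripper's body (75 mm by 187 mm) begins 45 mm behind the grasp point.
Start: joints at [-71.001, 39.483, -11.15, 89.685, 9.013, 51.709, -12.324], TCP at [0.183, 0.598, 0.239] pointing down, gripper open.
Joint ranges: [-172.22, 172.22], [-26.19, 119.32], [-84.43, 86.54], [7.71, 146.69], [-57.33, 237.33], [2.42, 119.75], [-152.13, 152.13]. Speed limits (degrees/s): [147.25, 147.25, 180, 180, 180, 180, 180].

INTERFACE

Orientations are given as [roll, pitch, yaw] about the fixed x, y, z axes, in that order (R = Rz(yaw) Ry(pitch) Rx(roll)).
In Python, from plant import * gives the robot as it stands. The module is installed in compiled form; this text tells all that it offers.
- The arm moves only by the shell command python3 -m pendant 'ROWS' [FORCE]. ROWS is JSON, a list that holds one entry, the list of rows, each a list of 7 numbers: the shift along the tool's x, y, z in mm, then the turn, a rotation vector about the tool's x, y, z in degrees, then the gripper's target within -1 to 1 (fully open at 1, half-way at 0, shut at -1). A call has 1 to 12 rows; each row shifts and turns the commanded pose from where the row before left it, along the tool's axes as they then stand; what a row does not reach is not made up. A row lasts 1/8 s, in which the tool goes at most 62.5 mm and 10.7 degrees, less where a joint would pass 70% of its speed; a pose out of reach is approached as far as the arm can. A call with a gripper value outside its range is refused whole. The fingers move at their own pace and stop on an object; FORCE is the grip in N (left out, the last holds). Time passes only in rows, so rows that do not move let the fingers close. It gives the time, the measured TCP pose, the force, the opening and the grip force at its end, in the units of the state.
- state(): the state, without advancing time (a new reading comes with each control period).
- snapshot(name): name is "scene" or "top" or "wrist"; returns the picture (480x640x3 uint8, red, green, blue); there is no depth.
- camera_model(name): a dict with "K" (3x3 intrinsics, pixels), "R" (3x3) and "t" (3): a world point X has camera coordinates R X + t. Camera axes: x right, y down, z forward; pixel columns grow to the right and rows downward; lengths in m; the calibration is good to about 2 mm. A picture is of the moment at which its call begins: read the wrist's pose just before it. camera_model takes no time and is no camera call; for the wrist camera it gives the pose at the moment of the call.
- close_job(): hands the job in; it is judged then, once.
The state is a dict: "time_s": time; "joints": joint angles; "joint_vel": joint speeds; "effort": joint torques, N m; "eef_pos": TCP position; "tcp_rot": TCP orientation; "force": force on the tool from outside, world axes, zero at the start; "wrist_torque": the same for the moment, N m; "finger_gap": finger opening in m; "gripper_force": force on a finger pad.
Only numpy, scipy, OpenCV 4.12 (cv2) and the standard library are available. Lean on these libraries where they do the work, as an engineer would, in place of code of your own. Each camera call takes 0.05 s, during which the arm holds its last target. There are 200 camera calls.

## Working session

There is one attempt and no reset: what is moved stays moved. The work goes in short steps, Python scripts to look and compute and a shell command to move; the robot and the scene stay as the last step left them, time stands still between calls to the robot, and variables do not carry over. Pictures are saved under pics/ and viewed, at most 10 in all, crops included, and the job is handed in when it is done.

```bash
mkdir -p pics
python3 - <<'E'
from plant import *
import cv2
for n in("top","scene"):
    cv2.imwrite(f"pics/{n}0.png",snapshot(n)[:,:,::-1]); m=camera_model(n); print(n,m)
s=state();print(s['eef_pos'],s['tcp_rot'],s['force'],s['finger_gap'],s['time_s'])
E
```

```text
top {'K': array([[558.14623901,   0.        , 316.08435102],
       [  0.        , 558.14623901, 238.98171896],
       [  0.        ,   0.        ,   1.        ]]), 'R': array([[-1.43830856e-02, -9.99889440e-01, -3.77286500e-03],
       [-9.75484337e-01,  1.48605127e-02, -2.19566560e-01],
       [ 2.19598352e-01,  5.22326083e-04, -9.75590227e-01]]), 't': array([-0.00577763,  0.56503735,  1.33253822])}
scene {'K': array([[454.77936701,   0.        , 324.12251771],
       [  0.        , 454.77936701, 236.0666375 ],
       [  0.        ,   0.        ,   1.        ]]), 'R': array([[-0.85247687,  0.52269128, -0.00877514],
       [ 0.40933545,  0.65697164, -0.63311354],
       [-0.32515791, -0.54330662, -0.7740092 ]]), 't': array([ 0.47350657, -0.13585165,  1.18079799])}
[0.18324111 0.5969536  0.2379967 ] [-1.79907292e+02  7.79278057e-03  1.62946836e+02] [ 0.70999042 -1.07429003 -0.5909461 ] 0.08805591461263854 0.1
```

View pics/top0.png

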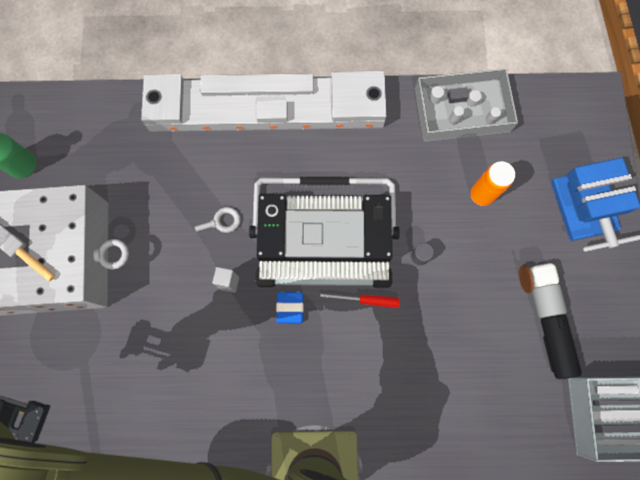

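View pics/scene0.png

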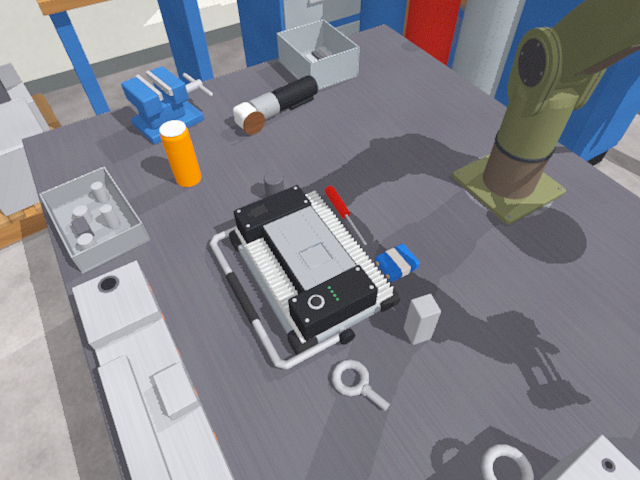

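The top view shows the door at about columns 286-364, rows 210-258. The catch seam is around (312,233), and the handle is at the top of the image, towards world +x. I'll enlarge this part and unproject it.

```bash
cat > h.py <<'E'
from plant import *
import numpy as np, cv2
def unproj(n,uv,z):
    m=camera_model(n); R,t=m["R"],m["t"]
    d=R.T@np.linalg.inv(m["K"])@np.array([*uv,1.]); c=-R.T@t
    return c+d*(z-c[2])/d[2]
def proj(n,X):
    m=camera_model(n); p=m["K"]@(m["R"]@np.array(X)+m["t"]); return p[:2]/p[2]
E
python3 - <<'E'
from h import *
for n,uv,z in [("top",(312,233),.09),("top",(286,210),.092),("top",(364,258),.092),("top",(286,258),.092),("top",(364,210),.092),("scene",(317,257),.09)]:
    print(n,uv,unproj(n,uv,z).round(4))
a=cv2.imread("pics/top0.png")[165:295,240:410]; cv2.imwrite("pics/topc.png",cv2.resize(a,None,fx=4.6,fy=4.6,interpolation=cv2.INTER_CUBIC))
E
```

```text
top (312, 233) [ 0.574  -0.0043  0.09  ]
top (286, 210) [0.633  0.0593 0.092 ]
top (364, 258) [ 0.5092 -0.1297  0.092 ]
top (286, 258) [0.5121 0.0596 0.092 ]
top (364, 210) [ 0.63   -0.1338  0.092 ]
scene (317, 257) [0.5725 0.0016 0.09  ]
```

View pics/topc.png

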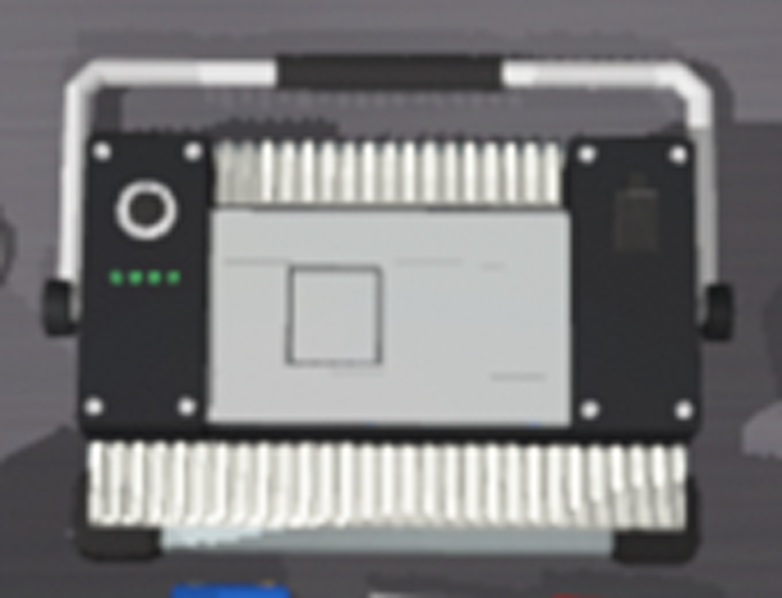

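Run:
```python
from h import *
f=lambda p:(240+(p[0]+.5)/4.6-.5,165+(p[1]+.5)/4.6-.5)
C=np.array([unproj("top",f(p),.092) for p in[(288,267),(381,268),(380,363),(287,363)]])
D=np.array([unproj("top",f(p),.092) for p in[(211,210),(570,208),(570,423),(207,422)]])
for Q in(C,D):
    print(Q.round(4).tolist(),Q.mean(0).round(4)); 
    print("yaw of -y edges",[np.degrees(np.arctan2(*(a-b)[:2][::1]))for a,b in((Q[0],Q[1]),(Q[3],Q[2]))],np.linalg.norm(Q[0]-Q[1]),np.linalg.norm(Q[0]-Q[3]))
s=state();p=s['eef_pos'];print(p,s['tcp_rot'])
from scipy.spatial.transform import Rotation as Ro
R=Ro.from_euler('xyz',s['tcp_rot'],degrees=True).as_matrix()
c=C.mean(0)
print("to catch, tool axes mm",(R.T@(np.array([c[0]+.006,c[1],.15])-p)*1000).round(1))
for v in("scene",): print(proj(v,c), [proj(v,q).round(1) for q in D])
```

```text
[[0.6001, 0.0194, 0.092], [0.5987, -0.0304, 0.092], [0.5467, -0.029, 0.092], [0.5475, 0.0204, 0.092]] [ 0.5732 -0.0049  0.092 ]
yaw of -y edges [np.float64(1.5150058593572608), np.float64(0.8709314396139434)] 0.049790396823981675 0.05258582058572983
[[0.6323, 0.0606, 0.092], [0.6305, -0.1326, 0.092], [0.5128, -0.1287, 0.092], [0.5162, 0.0629, 0.092]] [ 0.573  -0.0345  0.092 ]
yaw of -y edges [np.float64(0.5536375810103016), np.float64(1.0263783677024056)] 0.19315460610302781 0.11612917638880363
[0.18324111 0.5969536  0.2379967 ] [-1.79907292e+02  7.79278057e-03  1.62946836e+02]
to catch, tool axes mm [-555.1 -459.1   88.8]
[315.01834382 254.40893598] [array([306. , 290.6]), array([261.7, 225.3]), array([309.9, 205.2]), array([357. , 265.4])]
```

Door measures 193 x 116 mm and the catch 50 x 53 mm, matching the given sizes. The catch centre is at (0.573, -0.005) and the lamp's yaw is about -1°. Moving across at height with the fingers closing.

```bash
python3 -m pendant '[[[-45,-37,0,0,0,0,-1],[-45,-37,0,0,0,0,-1],[-45,-37,0,0,0,0,-1],[-45,-37,0,0,0,0,-1],[-45,-37,0,0,0,0,-1],[-45,-37,0,0,0,0,-1],[-45,-37,0,0,0,0,-1],[-45,-37,0,0,0,0,-1],[-45,-37,0,0,0,0,-1],[-45,-37,0,0,0,0,-1],[-45,-37,0,0,0,-8,-1],[0,0,0,0,0,-8,-1]]]' 5
cat > d.py <<'E'
from h import *
from scipy.spatial.transform import Rotation as Ro
s=state();R=Ro.from_euler('xyz',s['tcp_rot'],degrees=True).as_matrix()
print(s['time_s'],s['eef_pos'].round(4),s['tcp_rot'].round(2),s['force'].round(2),s['finger_gap'])
print("to catch+5, tool mm",(R.T@(np.array([.578,-.005,.12])-s['eef_pos'])*1000).round(1))
E
python3 d.py
```

```text
time_s: 1.6
eef_pos: [0.5393, 0.0569, 0.2379]
tcp_rot: [-179.8, 0.0, 178.6]
force: [-0.3, 0.9, -0.2]
finger_gap: 0.0002
gripper_force: 0.0
1.6 [0.5393 0.0569 0.2379] [-1.7982e+02  3.0000e-02  1.7862e+02] [-0.28  0.92 -0.15] 0.00019394842415657298
to catch+5, tool mm [-40.1 -60.6 118.2]
```

```bash
python3 -m pendant '[[[-20,-30,20,0,0,0,-1],[-20,-31,40,0,0,0,-1],[0,0,40,0,0,0,-1],[0,0,18,0,0,0,-1],[0,0,0,0,0,0,-1],[0,0,0,0,0,0,-1]]]'; python3 d.py
python3 - <<'E'
from h import *
cv2.imwrite("pics/w1.png",snapshot("wrist")[:,:,::-1])
cv2.imwrite("pics/t1.png",cv2.resize(snapshot("top")[165:295,240:410,::-1],None,fx=4.6,fy=4.6,interpolation=cv2.INTER_CUBIC))
E
```

```text
time_s: 2.35
eef_pos: [0.5765, 0.0017, 0.1214]
tcp_rot: [180.0, 0.1, 178.9]
force: [0.2, 0.4, 0.3]
finger_gap: 0.0002
gripper_force: 0.0
2.35 [0.5765 0.0017 0.1214] [1.7999e+02 6.0000e-02 1.7895e+02] [0.24 0.36 0.28] 0.00015937929143169688
to catch+5, tool mm [-1.6 -6.6  1.4]
```

View pics/w1.png

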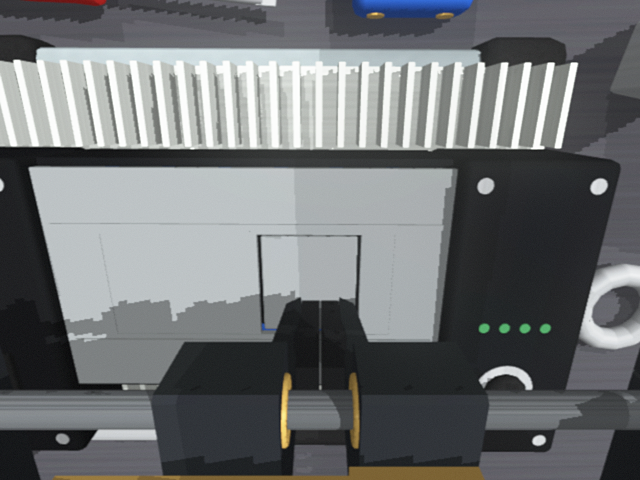

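The wrist view shows the pad seam with corners at about (260,237), (360,237), (358,330) and (264,330). The closed tip, around (320,300), is slightly right of its centre, i.e. towards +y. Cross-checking with the wrist calibration.

Run:
```python
from h import *
P=[unproj("wrist",p,.092) for p in[(259,236),(360,236),(358,330),(264,330)]]
print(np.round(P,4),np.mean(P,0)); p=state()['eef_pos'];print(p,proj("wrist",p))
```

```text
[[ 0.548  -0.0273  0.092 ]
 [ 0.5489  0.0205  0.092 ]
 [ 0.5996  0.0202  0.092 ]
 [ 0.5988 -0.0282  0.092 ]] [ 0.57382273 -0.0037032   0.092     ]
[0.57675977 0.00164686 0.12180519] [321.49869236 320.82684435]
```

Both cameras agree on a centre of (0.5735, -0.004). Moving over it and down to just above the pad, then pressing.

```bash
python3 -m pendant '[[[-3,-6,10,0,0,0,-1],[0,0,10,0,0,0,-1],[0,0,6,0,0,0,-1],[0,0,0,0,0,0,-1],[0,0,0,0,0,0,-1]]]'; python3 -m pendant '[[[0,0,3,0,0,0,-1],[0,0,2,0,0,0,-1],[0,0,2,0,0,0,-1],[0,0,0,0,0,0,-1],[0,0,0,0,0,0,-1]]]'
```

```text
time_s: 3.08
eef_pos: [0.579, -0.0043, 0.0947]
tcp_rot: [180.0, 0.0, 179.0]
force: [0.2, 0.5, 1.3]
finger_gap: 0.0003
gripper_force: 0.0
time_s: 3.7
eef_pos: [0.5791, -0.0045, 0.088]
tcp_rot: [180.0, 0.0, 178.9]
force: [-0.6, 0.9, 3.8]
finger_gap: 0.0003
gripper_force: 2.0
```

```bash
python3 -m pendant '[[[0,0,2,0,0,0,-1],[0,0,2,0,0,0,-1],[0,0,0,0,0,0,-1],[0,0,0,0,0,0,-1]]]'
```

```text
time_s: 4.2
eef_pos: [0.5796, -0.0046, 0.0844]
tcp_rot: [180.0, 0.1, 178.9]
force: [-0.4, -0.2, 7.6]
finger_gap: 0.0006
gripper_force: 4.2
```

Force and depth say the catch is nearly fully in. Sliding along tool -x.

```bash
python3 -m pendant '[[[-3,0,0.5,0,0,0,-1],[-4,0,0,0,0,0,-1],[-4,0,0,0,0,0,-1],[-4,0,0,0,0,0,-1],[-4,0,0,0,0,0,-1],[0,0,0,0,0,0,-1]]]'
```

```text
time_s: 4.95
eef_pos: [0.5995, -0.005, 0.0843]
tcp_rot: [180.0, 0.2, 178.9]
force: [-1.1, -0.9, 10.2]
finger_gap: 0.0005
gripper_force: 5.0
```

```bash
python3 -m pendant '[[[-4,0,0,0,0,0,-1],[-4,0,0,0,0,0,-1],[-4,0,0,0,0,0,-1],[-4,0,0,0,0,0,-1],[-4,0,0,0,0,0,-1],[0,0,0,0,0,0,-1]]]'
python3 - <<'E'
from h import *
a=snapshot("wrist")[:,:,::-1];b=cv2.resize(snapshot("top")[165:295,240:410,::-1],(640,480),interpolation=cv2.INTER_CUBIC)
cv2.imwrite("pics/s2.png",cv2.resize(np.hstack([a,b]),(800,300),interpolation=cv2.INTER_AREA))
E
```

```text
time_s: 5.7
eef_pos: [0.6194, -0.0054, 0.0843]
tcp_rot: [180.0, 0.2, 178.9]
force: [-0.5, -1.3, 10.3]
finger_gap: 0.0007
gripper_force: 4.8
```

View pics/s2.png

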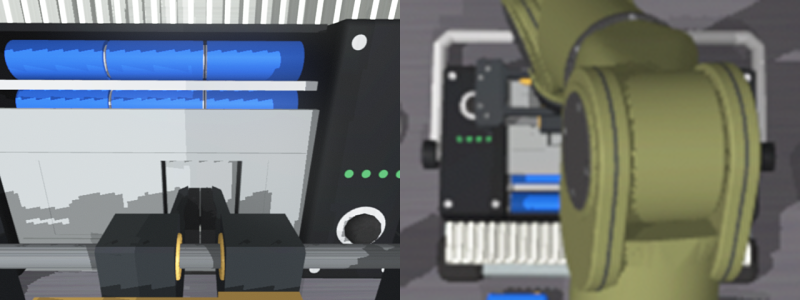

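The door is moving and the blue cells are exposed at the rear. The tip still sits in the pad opening and has travelled about 40 mm. I'll push on to the stop.

```bash
python3 -m pendant '[[[-4,0,0,0,0,0,-1],[-4,0,0,0,0,0,-1],[-3,0,0,0,0,0,-1],[-3,0,0,0,0,0,-1],[0,0,0,0,0,0,-1],[0,0,0,0,0,0,-1]]]'
python3 - <<'E'
from h import *
cv2.imwrite("pics/w3.png",snapshot("wrist")[:,:,::-1])
E
```

```text
time_s: 6.55
eef_pos: [0.6229, -0.0055, 0.0842]
tcp_rot: [-179.8, -1.0, 179.0]
force: [-21.7, 0.5, 29.7]
finger_gap: 0.0003
gripper_force: 20.3
```

View pics/w3.png

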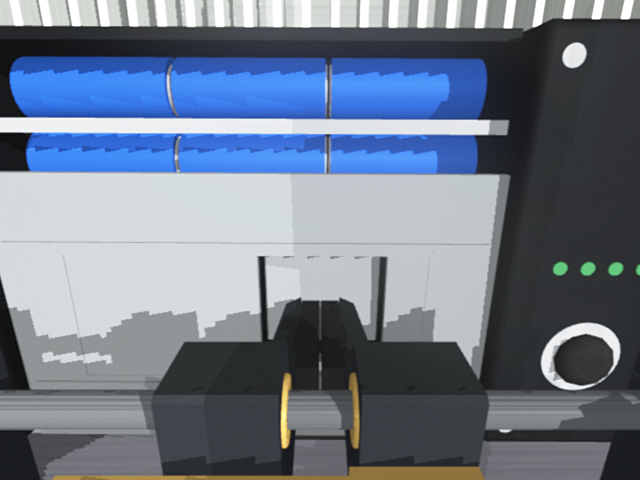

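Blocked with 22 N at 43 mm of tip travel, short of the 55 mm expected. I'll take off the excess push and measure the door and lamp.

```bash
python3 -m pendant '[[[6,0,0,0,0,0,-1],[4,0,0,0,0,0,-1],[0,0,0,0,0,0,-1],[0,0,0,0,0,0,-1]]]'
python3 - <<'E'
from h import *
cv2.imwrite("pics/w4.png",snapshot("wrist")[:,:,::-1])
m=camera_model("wrist")
cv2.imwrite("pics/sc4.png",snapshot("scene")[:,:,::-1])
a=cv2.imread("pics/w4.png");b=cv2.imread("pics/sc4.png")[160:360,190:430]
cv2.imwrite("pics/c4.png",cv2.resize(np.hstack([a,cv2.resize(b,(576,480),interpolation=cv2.INTER_CUBIC)]),(800,316),interpolation=cv2.INTER_AREA))
for n in("w1","w4"):
    g=cv2.imread(f"pics/{n}.png",0); print(n,[(r,int(g[r,230]),int(g[r,520])) for r in range(130,260,2)] if n=="w4" else "")
print(state()['eef_pos'])
E
```

```text
time_s: 7.1
eef_pos: [0.6222, -0.0055, 0.0843]
tcp_rot: [-180.0, 0.1, 178.9]
force: [-2.6, -1.0, 11.8]
finger_gap: 0.0008
gripper_force: 6.0
w1 
w4 [(130, 237, 27), (132, 237, 27), (134, 240, 24), (136, 134, 27), (138, 100, 29), (140, 102, 26), (142, 105, 29), (144, 107, 29), (146, 111, 28), (148, 112, 29), (150, 111, 30), (152, 108, 28), (154, 139, 29), (156, 139, 29), (158, 140, 28), (160, 140, 32), (162, 135, 28), (164, 133, 32), (166, 128, 32), (168, 130, 33), (170, 123, 33), (172, 126, 31), (174, 169, 34), (176, 220, 33), (178, 217, 36), (180, 218, 34), (182, 217, 37), (184, 218, 32), (186, 217, 34), (188, 218, 38), (190, 219, 35), (192, 218, 37), (194, 220, 37), (196, 216, 34), (198, 217, 36), (200, 217, 40), (202, 218, 37), (204, 217, 38), (206, 216, 38), (208, 217, 39), (210, 217, 41), (212, 216, 41), (214, 218, 43), (216, 218, 41), (218, 218, 44), (220, 219, 42), (222, 219, 43), (224, 218, 47), (226, 218, 47), (228, 218, 46), (230, 219, 46), (232, 218, 50), (234, 218, 50), (236, 218, 50), (238, 216, 48), (240, 219, 50), (242, 216, 50), (244, 196, 49), (246, 219, 51), (248, 218, 51), (250, 220, 49), (252, 217, 53), (254, 217, 52), (256, 219, 52), (258, 219, 51)]
[ 0.62218202 -0.00550373  0.08430477]
```

View pics/c4.png

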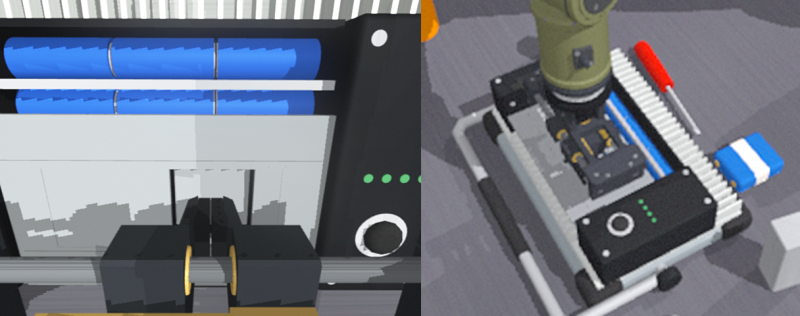

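Run:
```python
from h import *
f=lambda p:(240+(p[0]+.5)/4.6-.5,165+(p[1]+.5)/4.6-.5)
print("door rear edge now",unproj("wrist",(230,174),.092),"shut ~0.5145 top")
print("screw now",unproj("wrist",(577,58),.1),"before",unproj("top",f((186,406)),.1))
print("pad rear edge now",unproj("wrist",(320,257),.092)," before .5485")
print("catch LEDs now",unproj("wrist",(560,270),.1),"before",unproj("top",f((174,278)),.1))
# shut door rear edge from w1: seen at row 167, taken at tcp .5767; wrist cam offset
m=camera_model("wrist");c=-m["R"].T@m["t"];p=state()['eef_pos'];print(c-p)
off=p-np.array([.5767,.0016,.1218])
print("shut door edge via wrist", unproj("wrist",(230,167),.092+off[2])-off, "screw w1",unproj("wrist",(485,186),.1+off[2])-off)
```

```text
door rear edge now [ 0.55858541 -0.03678091  0.092     ] shut ~0.5145 top
screw now [0.52433992 0.07356412 0.1       ] before [0.52341494 0.07349503 0.1       ]
pad rear edge now [ 0.59042075 -0.00558932  0.092     ]  before .5485
catch LEDs now [0.59396462 0.08090996 0.1       ] before [0.59289551 0.07986268 0.1       ]
[-0.08354977  0.00077012  0.14522225]
shut door edge via wrist [ 0.51543793 -0.03812869  0.092     ] screw w1 [0.52452208 0.07329636 0.1       ]
```

The lamp hasn't moved and the door is about 43.5 mm open. The tip's front edge (0.631) now sits where the lamp's fixed rim begins, so the deeply pressed tip is probably butting against that. The catch need not stay pressed any more, so I'll raise the tip a few mm while keeping it in the opening, then push on.

```bash
python3 -m pendant '[[[0,0,-3,0,0,0,-1],[0,0,-2,0,0,0,-1],[0,0,0,0,0,0,-1],[0,0,0,0,0,0,-1]]]'; python3 -m pendant '[[[-3,0,0,0,0,0,-1],[-3,0,0,0,0,0,-1],[-3,0,0,0,0,0,-1],[0,0,0,0,0,0,-1],[0,0,0,0,0,0,-1]]]'
```

```text
time_s: 7.7
eef_pos: [0.6222, -0.0055, 0.0881]
tcp_rot: [180.0, 0.0, 178.9]
force: [-0.0, 0.2, 3.4]
finger_gap: 0.0005
gripper_force: 1.9
time_s: 8.32
eef_pos: [0.6244, -0.0056, 0.0877]
tcp_rot: [-179.9, -0.8, 179.0]
force: [-14.2, 0.1, 14.3]
finger_gap: 0.0009
gripper_force: 9.7
```

Still blocked, and the force now includes as much lift as push, so the contact isn't the pad. The wrist moment should locate it.

```bash
python3 - <<'E'
from h import *
s=state();print(s['force'],s['wrist_torque'],s['eef_pos'],s['joints'].round(1))
f=lambda p:(240+(p[0]+.5)/4.6-.5,165+(p[1]+.5)/4.6-.5)
print("switch",unproj("top",f((147,210)),.105))
E
python3 -m pendant '[[[6,0,0,0,0,0,-1],[0,0,0,0,0,0,-1],[0,0,0,0,0,0,-1]]]'
python3 - <<'E'
from h import *
s=state();print(s['force'],s['wrist_torque'],s['eef_pos'])
a=snapshot("scene")[150:330,200:440,::-1]
cv2.imwrite("pics/s5.png",cv2.resize(a,(800,600),interpolation=cv2.INTER_CUBIC))
E
```

```text
[-14.21364534   0.06928666  14.30111364] [ 0.07487901  2.85341137 -0.02495646] [ 0.62437345 -0.00557422  0.08766511] [  5.2  51.6 -16.5  95.2  21.6  37.2  66.1]
switch [0.62921497 0.09392755 0.105     ]
time_s: 8.7
eef_pos: [0.6238, -0.0055, 0.088]
tcp_rot: [-180.0, -0.2, 178.9]
force: [-4.9, -0.1, 7.2]
finger_gap: 0.0008
gripper_force: 3.4
[-4.93777181 -0.10579412  7.22236515] [-0.03325919  0.7331596   0.06072886] [ 0.62379801 -0.00554667  0.08802576]
```

View pics/s5.png

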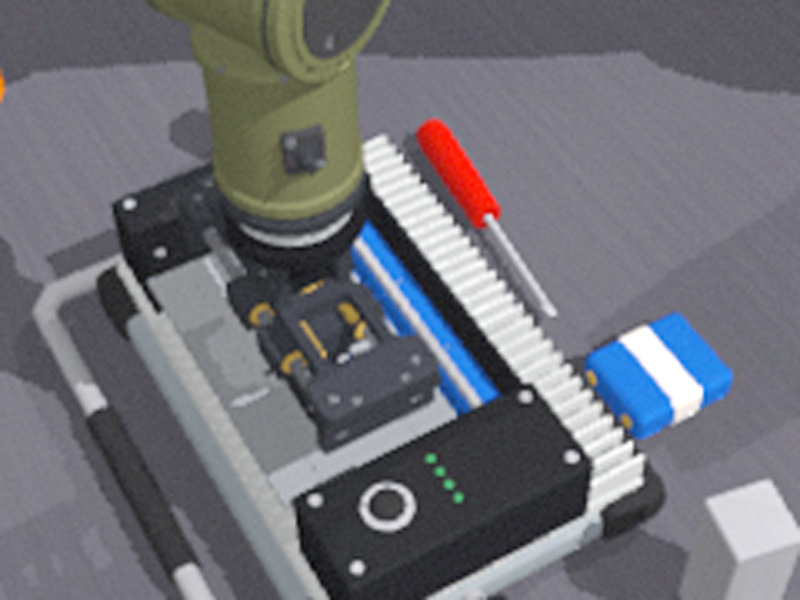

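The scene view shows no body contact: the gripper clears the housings and only the tip is on the door. The moment also puts the load at the fingertip, so it is the tip's leading edge meeting the fixed rim. I'll lift, set the tip further back on the pad, press lightly and drag the door by friction.

```bash
python3 -m pendant '[[[0,0,-6,0,0,0,-1],[0,0,-4,0,0,0,-1],[8,0,0,0,0,0,-1],[9,0,0,0,0,0,-1],[0,0,0,0,0,0,-1],[0,0,0,0,0,0,-1]]]'; python3 -m pendant '[[[0,0,6,0,0,0,-1],[0,0,4,0,0,0,-1],[0,0,2,0,0,0,-1],[0,0,1,0,0,0,-1],[0,0,0,0,0,0,-1],[0,0,0,0,0,0,-1]]]'
```

```text
time_s: 9.5
eef_pos: [0.608, -0.0051, 0.0982]
tcp_rot: [180.0, 0.0, 178.9]
force: [-0.9, -0.8, -0.1]
finger_gap: 0.0004
gripper_force: 0.0
time_s: 10.25
eef_pos: [0.6082, -0.0051, 0.0857]
tcp_rot: [-180.0, 0.0, 178.9]
force: [-1.0, 0.1, 4.5]
finger_gap: 0.0007
gripper_force: 3.0
```

```bash
python3 -m pendant '[[[-3,0,0,0,0,0,-1],[-3,0,0,0,0,0,-1],[-3,0,0,0,0,0,-1],[-2,0,0,0,0,0,-1],[0,0,0,0,0,0,-1],[0,0,0,0,0,0,-1]]]'
python3 - <<'E'
from h import *
a=snapshot("wrist")[:,:,::-1];cv2.imwrite("pics/w6.png",a)
g=cv2.cvtColor(a,cv2.COLOR_BGR2HSV)[:,230,1].astype(int)
r=[i for i in range(130,240) if g[i-1]>100>=g[i]];print(r,[unproj("wrist",(230,i),.092).round(4) for i in r])
E
```

```text
time_s: 11.0
eef_pos: [0.6184, -0.0053, 0.0855]
tcp_rot: [-180.0, -0.1, 178.9]
force: [-2.2, 0.0, 6.4]
finger_gap: 0.0006
gripper_force: 3.1
[131, 200, 214] [array([ 0.5404, -0.0356,  0.092 ]), array([ 0.5645, -0.0378,  0.092 ]), array([ 0.5697, -0.0383,  0.092 ])]
```

View pics/w6.png

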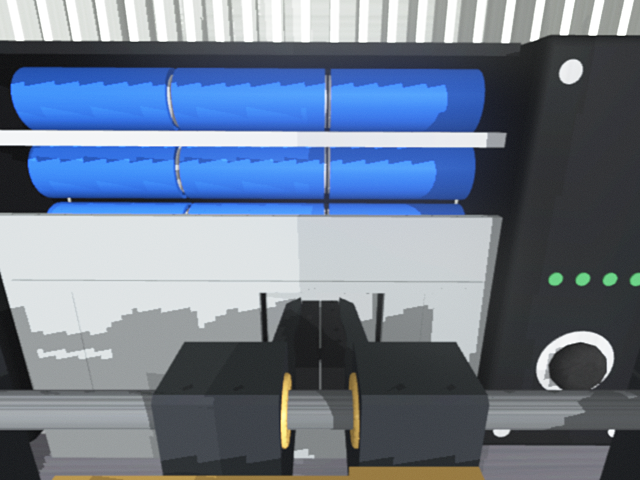

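The door's rear edge is now at row 214 (x = 0.570), so it is about 54-55 mm open. A third row of cells has come into view. Lifting straight away.

```bash
python3 -m pendant '[[[0,0,-3,0,0,0,-1],[0,0,-6,0,0,0,-1],[0,0,-30,0,0,0,-1],[0,0,-50,0,0,0,-1],[0,0,-40,0,0,0,-1],[0,0,0,0,0,0,-1],[0,0,0,0,0,0,-1]]]'
python3 - <<'E'
from h import *
a=snapshot("wrist")[:,:,::-1];cv2.imwrite("pics/w7.png",a)
E
```

```text
time_s: 11.92
eef_pos: [0.6183, -0.0056, 0.2135]
tcp_rot: [-180.0, -0.1, 178.9]
force: [-0.5, 0.2, 0.3]
finger_gap: 0.0005
gripper_force: 0.0
```

View pics/w7.png

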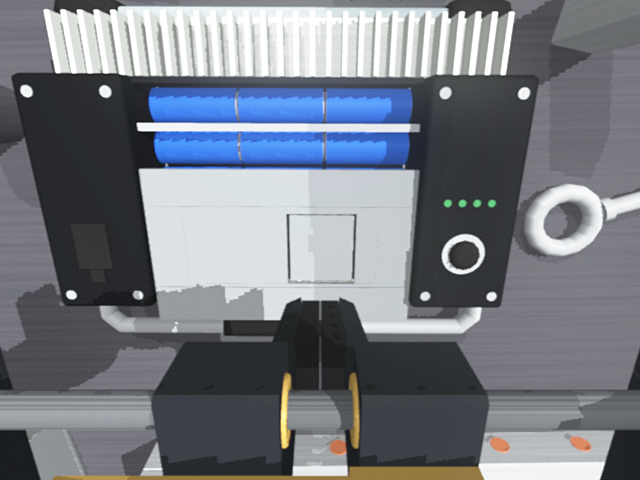

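The hand is clear. The door's rear edge is at row 169, the catch at (321,248) has sprung back, and the cells are exposed. Checking the opening numerically, then handing in.

Run:
```python
from h import *
e=unproj("wrist",(280,169.5),.092);print("door edge",e,"screw",unproj("wrist",(445,93),.1))
if e[0]-.515>.05: print(close_job())
```

```text
door edge [ 0.57018047 -0.03256212  0.092     ] screw [0.52384106 0.0731788  0.1       ]
the job is handed in; nothing more can be done
None
```

The job is handed in: the battery door measured about 55 mm open, the catch looked sprung back, the lamp was within about 1 mm of where it started, and the hand was clear. The judge's result was not shown.

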